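# Lock the round-headed peg in its filing jig

## Task

Two wooden holding jigs with spring levers stand open on the bench; one has the round-headed wooden peg lying in its cradle, the other a plain square blank. Press the lever of the jig with the peg all the way down until its catch holds it down on the peg, then let go. Leave the peg lying in its cradle, and leave the other jig's lever up.

Things in the scene. Friction and masses are not known exactly. Their poses are not given: they have to be found in the camera images.
- peg_jig_lever (a joint): Lever of the jig that holds the round-headed peg. 0 = up (23 degrees above level), grows in rad as pressed, 0.40 = level, at its stop. A spring resists: at the plate 4 N at first, up to 7 N about a third down, then less. Beyond 0.32 a spring catch pulls it down and holds it at 0.39 to 0.40, its foot on the peg. Let go earlier, it springs back up. Jig base: 240 x 90 x 18 mm, fixed.
- peg_jig_plate (a point): Centre of the top face of the flat grey metal thumb plate (64 mm along the lever, 56 across, 10 thick) on that lever's free end; press it from above. Its x axis runs along the lever to the hinge (190 mm on, 70 mm above the bench), y along the hinge, z out of the face. Height above the bench: 151 mm with the lever up, 78 mm held down; it shifts 18 mm horizontally away from the hinge on the way.
- peg_mid (a point): Centre of the square shank of the peg lying loose in that jig's cradle, under and across the lever, 44 mm above the bench: shank 20 x 20 x 80 mm, long along its y; round head 36 mm across, 24 mm long at its +y end. (A like peg standing on its head on the open bench is a bystander.)
- blank_jig_plate (a point): The same point on the thumb plate of the other jig, alike in every way but holding a plain square bar, 20 x 20 x 90 mm, without a head. This lever stays up.

How it is judged:
At the end, for the whole second after the job is handed in: The lever of the jig with the round-headed peg is held down by its catch (joint above 0.37 rad of 0.40), the peg lies within 15 mm of where it lay, and the other jig's plate is within 15 mm of where it was, lever up (value of joint peg_jig_lever above 0.37 rad and distance of each of peg_mid, blank_jig_plate from where it was at the start of the episode below 0.015 m); the robot touches nothing.
It fails at once if the other jig's lever is pressed (its plate moves more than 30 mm) (distance of blank_jig_plate from where it was at the start of the episode above 0.03 m).
It also fails if it takes over 27 s, if anything falls off the work surface, if the arm or the gripper's body presses on something with over 40 N, if the wrist force passes 120 N, or if a joint passes its speed limit or range.

## Robot

A 6-joint arm with a two-finger parallel gripper is mounted at the origin on the work surface. World frame = base frame: x ahead of the robot, y to its left, z up, the work surface at z = 0. Lengths are in m, angles in rad, forces in N, time in s.
With the tool pointing down it reaches from about 0.25 to 0.725 m from the base axis. Payload 4 kg.
Tool frame: the origin (TCP) lies at the very end of the fingers, on their centre line; the grasp point (between the pads) lies 19 mm behind it; z points along the fingers, y is the line along which they close (so a half turn about z gives the same grasp; the last joint's range is limited). The gripper opens to 85 mm and grips with 20 to 120 N. Pads are 22 mm wide; open, the fingers measure 114 mm over their backs; the gripper's body (76 mm by 85 mm) begins 54 mm behind the grasp point. The pads swing forward as they close: fully open they stand 13 mm farther back than shut.
Start: joints at [1.227, 0.241, 0.005, 1.335, 0, 1.571], TCP at [0.169, 0.471, 0.231] pointing down, gripper open.
Joint ranges: [-2.72, 2.72], [-1.05, 1.87], [-1.09, 1.28], [-1.99, 2.15], [-1.42, 1.44], [-3.14, 3.14]. Speed limits (rad/s): [2.79, 2.79, 3.14, 3.14, 3.14, 3.14].

## Interface

Orientations are given as a unit quaternion [x, y, z, w].
In Python, from workcell import bot gives the robot as it stands.
- The arm moves only by the tool carry_out, never from a script. Its argument "increments" is one flat list of numbers, 5 for each row, row after row: the finger opening in cm, from 0 to 8.54, then the shift along the tool's x, y, z in cm, then the turn about the tool's z in rad. A call has exactly 5 rows; each row shifts and turns the commanded pose from where the row before left it, along the tool's axes as they then stand; what a row does not reach is not made up. A row lasts 1/8 s, in which the tool goes at most 62.5 mm and 10.7 degrees, less where a joint would pass 70% of its speed; a pose out of reach is approached as far as the arm can. A call with a gripper value outside its range is refused whole. The fingers move at their own pace and stop on an object; the grip force is fixed at half the most. Time passes only in rows, so rows that do not move let the fingers close, or fill a call up. It gives the time, the measured TCP pose, the force, the opening and the grip force at its end, in the units of the state.
- bot.get_obs(): the state, without advancing time (a new reading comes with each control period).
- bot.camera(name): name is "scene" or "top"; returns a dict with "pixels" (384x512x3 uint8, blue, green, red), "range_z" (384x512 float32, m along the optical axis (not along the pixel's ray), 0 where there is no reading), "mtx" (3x3 intrinsics, pixels), "D" ([k1, k2, p1, p2, k3] as OpenCV has them; the pictures are not rectified), "eye" and "attitude" of the camera in the world. Camera axes: x right, y down, z forward; pixel columns grow to the right and rows downward; lengths in m; the calibration is good to about 2 mm. A picture is of the moment at which its call begins.
- bot.job_done(): hands the job in; it is judged then, once.
Trained networks look in a picture, given as the dict that the camera call returned (one of the last four; its "shot" number tells which), for a name from the list of things; names that differ only in an ending like _2 or _b are one class to them, and where a whole thing is asked for, a point or a joint stands for the part that bears it (a point fixed in the world has none). Each returns a list of dicts, best first, with "p" (0 to 1); they miss things now and then, are a little off and sometimes report something else, mostly with a low value. They report only what shows in the picture. A call takes as long as a camera call.
- bot.find_in(picture, name): "xyz" ([x, y, z] in m, in the coordinates of the camera as it stood for that picture, good to about 4 mm: the middle of the surface that is visible of it).
- bot.regions_of(picture, name): "mask" (384x512 bool, what is visible of it).
- bot.place_of(picture, name): "xyz" ([x, y, z] in m, in the coordinates of the camera as it stood for that picture, good to about 4 mm: a listed point, or the origin of a listed thing).
The state is a dict: "clock": time; "joint_pos": joint angles; "joint_vel": joint speeds; "tau": joint torques, N m; "eef_pos": TCP position; "tool_rot": TCP orientation; "ft_force": force on the tool from outside, world axes, zero at the start; "ft_torque": the same for the moment, N m; "grip_width": finger opening in m; "grasp_force": force on a finger pad.
Only numpy, scipy, OpenCV 4.12 (cv2) and the standard library are available. Lean on these libraries where they do the work, as an engineer would, in place of code of your own. Each camera call takes 0.05 s, during which the arm holds its last target. There are 200 camera calls.

## Working session

There is one attempt and no reset: what is moved stays moved. The work goes in short steps, Python scripts to look and compute and a tool call to move; the robot and the scene stay as the last step left them, time stands still between calls to the robot, and variables do not carry over. Pictures are saved under pics/ and viewed, at most 10 in all, crops included, and the job is handed in when it is done.

Besides the shell and the picture viewer there is one more tool, called after "Request:" as name(argument=value, ...) on one line, values as JSON. carry_out: Moves the arm, as the interface text tells. Its arguments: {"type":"object","properties":{"increments":{"type":"array","items":{"type":"number"}}},"required":["increments"]}

```bash
mkdir -p pics
cat > h.py <<'E'
import numpy as np, cv2
from scipy.spatial.transform import Rotation as R
from workcell import bot
def w(c,p):
    a=np.array(c["attitude"]); M=a if a.shape==(3,3) else R.from_quat(a).as_matrix()
    return M@np.array(p)+np.array(c["eye"])
E
python3 - <<'E'
from h import *
o=bot.get_obs(); print(o["clock"],o["eef_pos"],o["tool_rot"])
ims=[]
for n in("scene","top"):
    c=bot.camera(n); ims.append(c["pixels"]); print(n,c["eye"],c["attitude"])
    for t in("peg_jig_plate","blank_jig_plate","peg_mid"):
        for f in("find_in","place_of"):
            for d in getattr(bot,f)(c,t)[:3]: 
                x=d["xyz"];px=cv2.projectPoints(np.array([x],float),np.zeros(3),np.zeros(3),c["mtx"],np.array(c["D"]))[0].ravel().round()
                print(t,f,round(d["p"],2),w(c,x).round(3),px)
cv2.imwrite("pics/a.png",ims[0]);cv2.imwrite("pics/b.png",ims[1])
E
```

```text
0.0 [0.16832643 0.47013037 0.2303851 ] [ 1.71059552e-01  9.85260110e-01 -1.05629464e-03 -1.71475078e-04]
scene [ 1.15745316 -0.37800329  1.11256287] [ 0.83452465  0.46904751 -0.13698556 -0.25455453]
peg_jig_plate find_in 0.87 [0.556 0.22  0.129] [335. 137.]
peg_jig_plate place_of 0.81 [0.515 0.211 0.15 ] [324. 123.]
blank_jig_plate find_in 0.83 [ 0.587 -0.157  0.137] [215. 206.]
blank_jig_plate place_of 0.92 [ 0.547 -0.177  0.156] [199. 193.]
peg_mid find_in 0.69 [0.602 0.231 0.052] [344. 164.]
peg_mid place_of 0.66 [0.598 0.229 0.045] [342. 165.]
top [ 0.45012467 -0.02038693  1.11280515] [-0.69847765  0.71044194 -0.05843661  0.06313778]
peg_jig_plate find_in 0.96 [0.539 0.222 0.142] [136. 231.]
blank_jig_plate find_in 0.65 [ 0.571 -0.159  0.14 ] [318. 213.]
blank_jig_plate place_of 0.81 [ 0.547 -0.176  0.151] [327. 224.]
peg_mid find_in 0.86 [0.594 0.256 0.056] [131. 211.]
peg_mid place_of 0.88 [0.599 0.227 0.048] [144. 209.]
```

View pics/a.png

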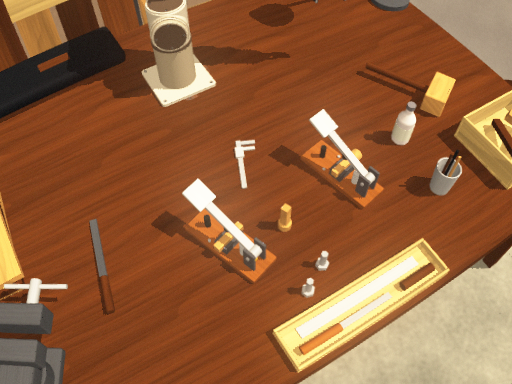

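View pics/b.png

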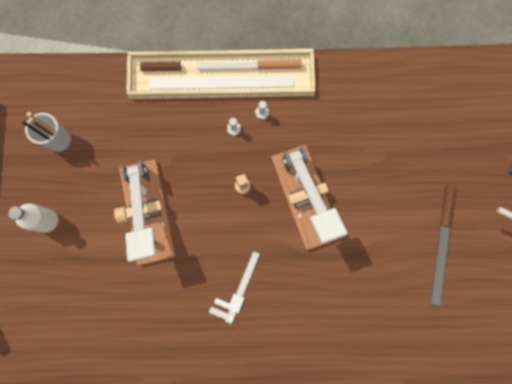

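The scene view shows two jigs with levers up: plates at scene (322,122) and (199,193), top (140,244) and (328,226). The left one in the top view seems to have the round head at (121,214). I'll check that in a crop and measure the plate.

Run:
```python
from h import *
crops=[]
for n in("scene","top"):
    c=bot.camera(n); K=np.array(c["mtx"]);D=np.array(c["D"])
    for t,(u0,u1,v0,v1) in {"peg":(295,385,100,210) if n=="scene" else (100,190,150,270),"blank":(170,290,170,290) if n=="scene" else (260,360,140,260)}.items():
        crops.append(cv2.resize(c["pixels"][v0:v1,u0:u1],(380,290),interpolation=cv2.INTER_CUBIC))
        pl=c["pixels"].astype(int)
        vv,uu=np.mgrid[v0:v1,u0:u1]; vv=vv.ravel();uu=uu.ravel()
        z=c["range_z"][vv,uu]
        xy=cv2.undistortPoints(np.c_[uu,vv].astype(np.float32)[:,None],K,D)[:,0]
        P=np.array([w(c,[a*d,b*d,d]) for (a,b),d in zip(xy,z)])
        px=pl[vv,uu]
        m=(px.min(1)>(150 if n=="scene" else 140))&(px.max(1)-px.min(1)<60)&(P[:,2]>.06)&(z>0)
        Q=P[m]
        # lever axis + hi end
        cen=Q.mean(0); d=np.linalg.svd(Q-cen)[2][0]; d*=np.sign(d[2]); d/=np.linalg.norm(d)
        s=(Q-cen)@d
        E=Q[s>s.max()-.062]
        print(n,t,m.sum(),"axis",d.round(3),"yaw",np.degrees(np.arctan2(d[1],d[0])).round(1),"plate",E.mean(0).round(4),"rect",cv2.minAreaRect(E[:,:2].astype(np.float32)), "z",E[:,2].min().round(3),E[:,2].max().round(3))
    for f in("place_of",):
        for d in bot.place_of(c,"peg_jig_plate")[:2]: print(d["p"],w(c,d["xyz"]).round(4))
cv2.imwrite("pics/c.png",np.vstack([np.hstack(crops[:2]),np.hstack(crops[2:])]))
o=bot.get_obs();print(o["clock"],R.from_quat(o["tool_rot"]).as_matrix().round(3),o["eef_pos"])
```

```text
scene peg 843 axis [-0.9   -0.201  0.387] yaw -167.4 plate [0.5139 0.209  0.1523] rect ((0.5138056874275208, 0.2106923907995224), (0.05888780578970909, 0.05868139490485191), 13.202266693115234) z 0.136 0.167
scene blank 1188 axis [-0.87  -0.303  0.39 ] yaw -160.8 plate [ 0.5465 -0.179   0.1521] rect ((0.5453061461448669, -0.17876219749450684), (0.06118306145071983, 0.05544843524694443), 20.23224449157715) z 0.136 0.166
0.84 [0.5149 0.2121 0.1493]
top peg 1487 axis [-0.898 -0.193  0.396] yaw -167.9 plate [0.5115 0.2098 0.154 ] rect ((0.5124095678329468, 0.21074338257312775), (0.058925122022628784, 0.05645062029361725), 12.477152824401855) z 0.136 0.168
top blank 1524 axis [-0.868 -0.3    0.397] yaw -160.9 plate [ 0.5434 -0.1782  0.1538] rect ((0.5440454483032227, -0.17877164483070374), (0.05847294256091118, 0.05614075809717178), 18.35000228881836) z 0.137 0.167
0.93 [0.516  0.2081 0.1543]
0.9 [[-0.941  0.337  0.   ]
 [ 0.337  0.941 -0.   ]
 [-0.    -0.    -1.   ]] [0.16853786 0.47074668 0.23131304]
```

View pics/c.png

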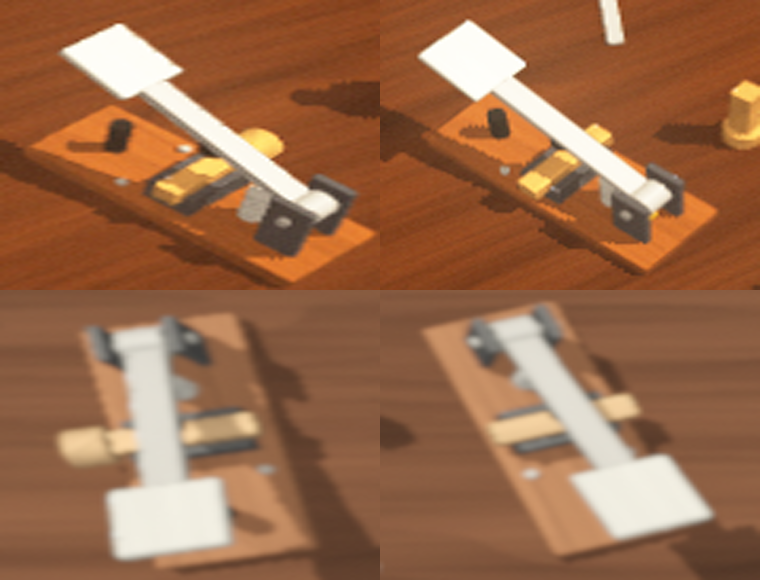

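The crop settles it: the jig at y=+0.21 holds the peg with the round head (top-left panel (265,140)), and the other holds a plain bar. Plate centre is about (0.513, 0.210, 0.152). I'll close the fingers and move above it.

Request:
carry_out(increments=[0,-4.1,-1.3,0,0,0,-4.1,-1.3,0,0,0,-4.1,-1.3,0,0,0,-4.1,-1.3,0,0,0,-4.1,-1.3,0,0])

```text
clock: 1.52
eef_pos: [0.3407, 0.3396, 0.2314]
tool_rot: [0.171, 0.985, 0.0, 0.0]
ft_force: [1.1, 0.4, -0.6]
grip_width: -0.0001
grasp_force: 0.0
```

Request:
carry_out(increments=[0,-4.1,-1.3,0,0,0,-4.1,-1.3,0,0,0,-4.1,-1.3,0,0,0,-4.1,-1.3,0,0,0,-4.1,-1.3,0,0])

```text
clock: 2.15
eef_pos: [0.5118, 0.2092, 0.2313]
tool_rot: [0.171, 0.985, 0.0, 0.0]
ft_force: [0.6, 0.4, -0.4]
grip_width: 0.0001
grasp_force: 0.0
```

```bash
cat > s.py <<'E'
from h import *
import sys
o=bot.get_obs(); M=R.from_quat(o["tool_rot"]).as_matrix();p=np.array(o["eef_pos"])
t=np.array(list(map(float,sys.argv[1:4])))
print(o["clock"],p.round(4),np.array(o["ft_force"]).round(1),o["grip_width"],"cm",(M.T@(t-p)*100).round(2)); print(M.round(3))
E
python3 s.py .512 .210 .160
```

```text
2.15 [0.5118 0.2092 0.2313] [ 0.6  0.4 -0.4] 5.5386498638556845e-05 cm [0.01 0.08 7.13]
[[-0.941  0.337  0.   ]
 [ 0.337  0.941  0.   ]
 [-0.     0.    -1.   ]]
```

Request:
carry_out(increments=[0,0,0.1,2.5,0,0,0,0,2.5,0,0,0,0,1.6,0,0,0,0,0.5,0,0,0,0,0.3,0])

```text
clock: 2.78
eef_pos: [0.5113, 0.2112, 0.1575]
tool_rot: [0.171, 0.985, 0.0, 0.0]
ft_force: [0.2, 0.4, 0.4]
grip_width: -0.0003
grasp_force: 0.0
```

Request:
carry_out(increments=[0,0.35,-0.2,0.9,0,0,0.3,-0.2,0.9,0,0,0.3,-0.2,0.9,0,0,0.2,-0.1,0.9,0,0,0.15,-0.1,0.9,0])

```text
clock: 3.4
eef_pos: [0.4964, 0.2081, 0.112]
tool_rot: [0.171, 0.985, 0.0, 0.0]
ft_force: [2.7, 0.6, 4.0]
grip_width: -0.0002
grasp_force: 2.0
```

Request:
carry_out(increments=[0,0.1,-0.1,0.9,0,0,0.1,0,0.9,0,0,0,0,0.7,0,0,0,0,0.5,0,0,0,0,0,0])

```text
clock: 4.03
eef_pos: [0.4932, 0.2074, 0.0815]
tool_rot: [0.171, 0.985, -0.001, -0.001]
ft_force: [0.7, 0.3, 0.7]
grip_width: -0.0001
grasp_force: 0.0
```

```bash
python3 s.py .495 .206 .078
```

```text
4.025 [0.4932 0.2074 0.0815] [0.7 0.3 0.7] -0.00013680465557190912 cm [-0.22 -0.07  0.35]
[[-0.941  0.337 -0.002]
 [ 0.337  0.941 -0.001]
 [ 0.001 -0.001 -1.   ]]
```

The force has dropped to about zero, so the catch has probably pulled the lever away. I'll press down to its stop to be sure.

Request:
carry_out(increments=[0,0,0,0.2,0,0,0,0,0.2,0,0,0,0,0.1,0,0,0,0,0,0,0,0,0,0,0])

```text
clock: 4.65
eef_pos: [0.4942, 0.2078, 0.0787]
tool_rot: [0.171, 0.985, 0.0, 0.001]
ft_force: [-2.6, -0.2, 7.5]
grip_width: 0.0004
grasp_force: 3.7
```

At the stop, with 7.5 N of contact. Now I'll lift clear.

Request:
carry_out(increments=[0,0,0,-0.5,0,0,0,0,-1,0,0,0,0,-3,0,0,0,0,-4,0,0,0,0,-4,0])

```text
clock: 5.28
eef_pos: [0.4938, 0.2076, 0.2038]
tool_rot: [0.171, 0.985, 0.0, 0.0]
ft_force: [0.5, -0.2, 0.0]
grip_width: -0.0001
grasp_force: 0.0
```

Request:
carry_out(increments=[0,4.5,0,-2,0,0,4.5,0,0,0,0,4.5,0,0,0,0,0,0,0,0,0,0,0,0,0])

```text
clock: 5.9
eef_pos: [0.3674, 0.2534, 0.2229]
tool_rot: [0.171, 0.985, 0.0, 0.001]
ft_force: [0.5, 0.3, -0.7]
grip_width: 0.0001
grasp_force: 0.0
```

Run:
```python
from h import *
ims=[]
for n in("scene","top"):
    c=bot.camera(n); ims.append(c["pixels"])
    for t in("peg_jig_plate","blank_jig_plate","peg_mid"):
        for d in bot.place_of(c,t)[:1]: print(n,t,round(d["p"],2),w(c,d["xyz"]).round(3))
cv2.imwrite("pics/d.png",np.hstack([cv2.resize(ims[0][90:300,160:400],(400,350)),cv2.resize(ims[1][130:280,90:360],(400,350))]))
o=bot.get_obs();print(o["clock"],o["ft_force"])
```

```text
scene blank_jig_plate 0.58 [ 0.545 -0.177  0.156]
scene peg_mid 0.53 [0.595 0.231 0.046]
top peg_jig_plate 0.75 [0.495 0.206 0.078]
top blank_jig_plate 0.6 [ 0.546 -0.174  0.151]
top peg_mid 0.81 [0.601 0.225 0.044]
6.3 [-0.08153362  0.77873581 -0.52445039]
```

View pics/d.png

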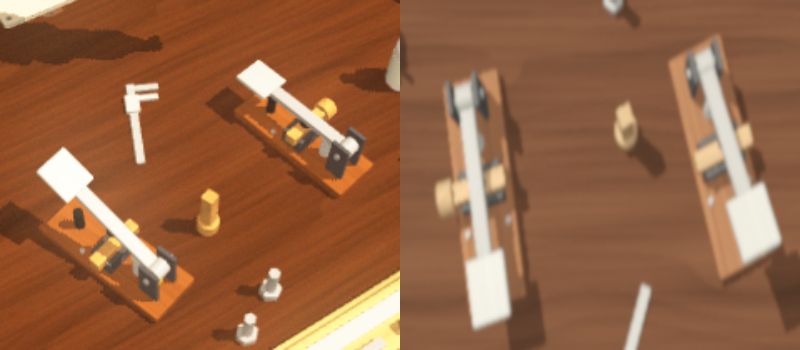

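The peg jig's lever is down (plate at scene panel (261,80), measured height 0.078 m). The peg is in place and the other lever is still up (plate at (65,175)). Handing in.

```bash
python3 -c "
from workcell import bot
print(bot.job_done())"
```

```text
the job is handed in; nothing more can be done
None
```

The peg jig's lever is latched down on the peg (plate at 78 mm), the peg is in its cradle, the other lever is still up, the arm is clear, and the job is handed in; no verdict came back.

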